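# Fill the vial block and level its table

### The job

The vial block on the small levelling table must be full and the loaded table level: first stand the two spare blue-capped vials in the two empty pockets, leaving the other vials and the things around where they are. Then grip the black front knob, press it down against its spring so that it takes the screw of the front foot, and turn it (clockwise raises the front) until the bubble rests centred between the two lines of the spirit level. Do not let go: finish while still holding the knob pressed down with the bubble centred, so that someone can tighten the lock ring.

Things in the scene. Friction and masses are not known exactly. Their poses are not given: they have to be found in the camera images.
- levelling_table: Small levelling table standing fast on the bench: aluminium plate 250 x 180 mm, its top 36 mm above the bench, on two plain rear feet and one screw foot in front. Origin on the bench under the plate's centre; x points from the front (knob, 85 mm at -x) to the rear (blue vial block, 70 mm at +x), y to its left, z up. Nothing on it rises more than 90 mm above the bench; it tilts less than 1 degree.
- knob: Black knob over the front foot: ribbed barrel 36 mm in diameter, 30 mm high, on a skirt 62 mm in diameter. Grip the barrel from above; fingertips may push on the skirt. Up on its spring it turns idly; pressed down its friction clutch takes the screw of the front foot, which stays where it is left. Between strokes let the knob rise, turn back idly and press again.
- knob_top (a point): Centre of the knob's flat top, on its vertical axis, 86 mm above the bench when up. The upper face of the skirt lies 30 mm below this point.
- knob_press (a joint): How far the knob is pressed down, in m: 0 when up, about 0.005 on the clutch. The spring needs 2 N to start and 6 N at the clutch; a further 3 N or more makes the clutch grip. Pressing does not tilt the table.
- bubble (a point): Middle of the spirit level's bubble: a pale oval 14 mm long with its dark rim, in a yellow-green tube 46 mm long, lying along the table's x on the left of the plate. It runs to the high end and settles in about 1 s. It starts 4 to 15 mm from the middle, to the rear; 1 rad of the screw, clockwise from above (which raises the table's front), moves it 6 mm to the front.
- level_mid (a point): Middle of the level's tube, on its top, midway between two black lines that stand 18 mm apart (17 mm clear); x along the tube, to the table's rear. The bubble is centred when it lies wholly between the lines, about 1.5 mm from the middle or less.
- pocket_1 (a point): Centre of the floor of pocket 1 of the blue block (row of five along the table's y, 32 mm apart, pocket 1 at its right, -y). Round, upright, 24.5 mm wide, 16 mm deep; the block is 48 mm wide along the table's x, its top 58 mm above the bench. Three pockets hold a vial; an empty one shows a grey felt disc on its floor.
- pocket_2 (a point): Centre of the floor of pocket 2 of the blue block (row of five along the table's y, 32 mm apart, pocket 1 at its right, -y). Round, upright, 24.5 mm wide, 16 mm deep; the block is 48 mm wide along the table's x, its top 58 mm above the bench. Three pockets hold a vial; an empty one shows a grey felt disc on its floor.
- pocket_3 (a point): Centre of the floor of pocket 3 of the blue block (row of five along the table's y, 32 mm apart, pocket 1 at its right, -y). Round, upright, 24.5 mm wide, 16 mm deep; the block is 48 mm wide along the table's x, its top 58 mm above the bench. Three pockets hold a vial; an empty one shows a grey felt disc on its floor.
- pocket_4 (a point): Centre of the floor of pocket 4 of the blue block (row of five along the table's y, 32 mm apart, pocket 1 at its right, -y). Round, upright, 24.5 mm wide, 16 mm deep; the block is 48 mm wide along the table's x, its top 58 mm above the bench. Three pockets hold a vial; an empty one shows a grey felt disc on its floor.
- pocket_5 (a point): Centre of the floor of pocket 5 of the blue block (row of five along the table's y, 32 mm apart, pocket 1 at its right, -y). Round, upright, 24.5 mm wide, 16 mm deep; the block is 48 mm wide along the table's x, its top 58 mm above the bench. Three pockets hold a vial; an empty one shows a grey felt disc on its floor.
- vial_white: screw-cap glass vial: glass 21 mm diameter and 31 mm high, then a 17 mm white cap, 44 mm high in all; origin at the centre of its underside, z up. One of the three vials that already stand in pockets; it stays there.
- vial_red: screw-cap glass vial: glass 21 mm diameter and 31 mm high, then a 17 mm red cap, 44 mm high in all; origin at the centre of its underside, z up. One of the three vials that already stand in pockets; it stays there.
- vial_black: screw-cap glass vial: glass 21 mm diameter and 31 mm high, then a 17 mm black cap, 44 mm high in all; origin at the centre of its underside, z up. One of the three vials that already stand in pockets; it stays there.
- spare_1: screw-cap glass vial: glass 21 mm diameter and 31 mm high, then a 17 mm blue cap, 44 mm high in all; origin at the centre of its underside, z up. First spare, of clear glass, standing on the bench beside the table.
- spare_2: screw-cap glass vial: glass 21 mm diameter and 31 mm high, then a 17 mm blue cap, 44 mm high in all; origin at the centre of its underside, z up. Second spare, of amber glass, standing on the bench beside the table.
- amber_bottle: Bystander: amber bottle with white cap, 36 mm diameter, 70 mm high, standing on the bench; too wide for the pockets. Origin under its centre.
- petri: Bystander: clear covered dish, 69 mm diameter, 14 mm high. Origin under its centre.
- timer: Bystander: white bench timer, 70 x 64 x 20 mm. Origin under its centre.

How it is judged (in metres and radians):
On the way, in this order (a step that is already met when the one before it is completed fails the run):
1. all five pockets hold a vial, fully down, and the spares are let go (distance between any of vial_white, vial_red, vial_black, spare_1, spare_2 and pocket_1 below 0.005 m and distance between any of vial_white, vial_red, vial_black, spare_1, spare_2 and pocket_2 below 0.005 m and distance between any of vial_white, vial_red, vial_black, spare_1, spare_2 and pocket_3 below 0.005 m and distance between any of vial_white, vial_red, vial_black, spare_1, spare_2 and pocket_4 below 0.005 m and distance between any of vial_white, vial_red, vial_black, spare_1, spare_2 and pocket_5 below 0.005 m and contact force between the fingers and spare_1 below 0.1 N and contact force between the fingers and spare_2 below 0.1 N), for 0.2 s.
2. the knob is held pressed down and the bubble rests between the lines (x of bubble in the frame of level_mid between -0.0017 and 0.0017 m and value of joint knob_press above 0.0035 m and contact force between the fingers and knob above 3 N), for 0.5 s.
At the end, for the whole second after the job is handed in: Each of the five pockets holds a vial (its underside within 5 mm of the centre of the pocket's floor); the bubble's middle is within 1.7 mm of the level's middle, along the tube; the fingers touch the knob with more than 3 N and hold it pressed down by more than 3.5 mm (all of step 2 and distance between any of vial_white, vial_red, vial_black, spare_1, spare_2 and pocket_1 below 0.005 m and distance between any of vial_white, vial_red, vial_black, spare_1, spare_2 and pocket_2 below 0.005 m and distance between any of vial_white, vial_red, vial_black, spare_1, spare_2 and pocket_3 below 0.005 m and distance between any of vial_white, vial_red, vial_black, spare_1, spare_2 and pocket_4 below 0.005 m and distance between any of vial_white, vial_red, vial_black, spare_1, spare_2 and pocket_5 below 0.005 m); the arm keeps its last pose, push and grip.
It fails at once if the amber bottle, dish or timer is pushed away (more than 30 mm) (distance of any of amber_bottle, petri, timer from where it was at the start of the episode above 0.03 m).
It fails at once if a vial that already stood in the block is taken out (distance of any of vial_white, vial_red, vial_black from where it was at the start of the episode above 0.012 m).
It also fails if it takes over 72 s, if anything falls off the work surface, if the arm or the gripper's body presses on something with over 40 N, if the wrist force passes 120 N, or if a joint passes its speed limit or range.

### The arm

A 7-joint arm with a two-finger parallel gripper is mounted at the origin on a cart in front of the work surface, level with it; the furniture and walls round the work are solid. World frame = base frame: x ahead of the robot, y to its left, z up, the work surface at z = 0. Lengths are in mm, angles in rad, forces in N, time in s.
With the tool pointing down it reaches from about 425 to 825 mm from the base axis. Payload 3.6 kg.
Tool frame: the origin (TCP) lies between the finger pads; the fingertips stand 25 mm ahead of it and the grasp point (between the pads) lies 6 mm ahead of it (bot.tip_reach is the distance from the TCP to the fingertips, in mm); z points along the fingers, y is the direction in which the jaws open and shut (so a half turn about z gives the same grasp; the last joint's range is limited). The gripper opens to 85 mm and grips with 20 to 120 N. Pads are 22 mm wide; open, the fingers measure 114 mm over their backs; the gripper's body (76 mm by 85 mm) begins 54 mm behind the grasp point. The pads swing forward as they close: fully open they stand 13 mm farther back than shut.
Start: joints at [1.27, 0.615, -0.013, 1.423, 0.008, 1.103, -0.04], TCP at [175.767, -625.756, 256.297] pointing down, gripper open.
Joint ranges: [-3.12, 3.12], [-0.3, 2.06], [-1.34, 1.32], [0.26, 2.42], [-1.36, 4.5], [0.01, 1.98], [-2.84, 2.84]. Speed limits (rad/s): [2.79, 2.79, 3.14, 3.14, 3.14, 3.14, 3.14].

### API

Orientations are given as a unit quaternion [w, x, y, z].
In Python, from workcell import bot gives the robot as it stands.
- The arm moves only by the shell command python3 -m jog 'ROWS' [FORCE]. ROWS is JSON, a list of rows, each an object of numbers: "tx", "ty", "tz": the shift along the tool's x, y, z in mm; "wx", "wy", "wz": the turn, a rotation vector about the tool's x, y, z in degrees; "jaw": the closure, from -1 (fully open) to 1 (shut). A call has 1 to 5 rows; each row is the pose to reach, as a shift and turn from the pose commanded when the call began, along the tool's axes at that moment; what a row does not reach only later rows make up. A row lasts 1/12 s, in which the tool goes at most 41.7 mm and 7.16 degrees, less where a joint would pass 70% of its speed; a pose out of reach is approached as far as the arm can. A call with a gripper value outside its range is refused whole. The fingers move at their own pace and stop on an object; FORCE is the grip in N (left out, the last holds). Time passes only in rows, so rows that repeat a pose let the fingers close. It gives the time, the measured TCP pose, the force and the opening at its end, in the units of the state.
- bot.get_obs(): the state, without advancing time (a new reading comes with each control period).
- bot.snapshot(name): name is "scene" or "top" or "wrist"; returns a dict with "frame" (480x640x3 uint8, blue, green, red), "z_map" (480x640 float32, mm along the optical axis (not along the pixel's ray), 0 where there is no reading), "camera_matrix" (3x3 intrinsics, pixels), "k1" (the pictures are not rectified: a ray, as slopes to the right and down, at radius r is drawn at 1 + k1 r^2 times it, then the intrinsics apply), "position" and "attitude" of the camera in the world. Camera axes: x right, y down, z forward; pixel columns grow to the right and rows downward; lengths in mm; the calibration is good to about 2 mm. A picture is of the moment at which its call begins.
- bot.hand_in(): hands the job in, once; it reports no verdict.
Trained networks look in a picture, given as the dict that the camera call returned (one of the last four; its "shot" number tells which), for a name from the list of things; names that differ only in an ending like _2 or _b are one class to them, and where a whole thing is asked for, a point or a joint stands for the part that bears it (a point fixed in the world has none). Each returns a list of dicts, best first, with "conf" (0 to 1); they miss things now and then, are a little off and sometimes report something else, mostly with a low value. They report only what shows in the picture. A call takes as long as a camera call.
- bot.outline_of(picture, target): "mask" (480x640 bool, what is visible of it) and "bbox" ([left, top, width, height] in pixels, round what is visible of it).
The state is a dict: "time_s": time; "joints": joint angles; "qd": joint speeds; "effort": joint torques, N m; "tcp_pos": TCP position; "ee_rot": TCP orientation; "ft_force": force on the tool from outside, world axes, zero at the start; "ft_torque": the same for the moment, N m; "grip_width": finger opening in mm.
Only numpy, scipy, OpenCV 4.12 (cv2) and the standard library are available. Lean on these libraries where they do the work, as an engineer would, in place of code of your own. Each camera call takes 0.05 s, during which the arm holds its last target. There are 200 camera calls.

## Working session

There is one attempt and no reset: what is moved stays moved. The work goes in short steps, Python scripts to look and compute and a shell command to move; the robot and the scene stay as the last step left them, time stands still between calls to the robot, and variables do not carry over. Pictures are saved under pics/ and viewed, about 8 in all and at most 12, crops included, and the job is handed in when it is done.

```bash
ls; mkdir -p pics
cat > h.py <<'E'
import numpy as np, cv2
from workcell import bot
from scipy.spatial.transform import Rotation as R
def rot(q): return R.from_quat([q[1],q[2],q[3],q[0]])
def rays(s,uv):
    K=s["camera_matrix"]; uv=np.atleast_2d(uv).astype(float)
    d=np.c_[(uv[:,0]-K[0][2])/K[0][0],(uv[:,1]-K[1][2])/K[1][1]]
    p=d.copy()
    for _ in range(20): p=d/(1+s["k1"]*(p**2).sum(1,keepdims=True))
    return np.c_[p,np.ones(len(p))]
def camR(s):
    a=np.array(s["attitude"]); return R.from_matrix(a) if a.shape==(3,3) else rot(a)
def at_z(s,uv,z):
    d=camR(s).apply(rays(s,uv)); c=np.array(s["position"]); return c+d*((z-c[2])/d[:,2])[:,None]
def pts(s,uv):
    uv=np.atleast_2d(uv).astype(int); r=rays(s,uv); z=s["z_map"][uv[:,1],uv[:,0]]
    return camR(s).apply(r*z[:,None])+np.array(s["position"])
def proj(s,P):
    p=camR(s).inv().apply(np.atleast_2d(P)-np.array(s["position"])); x=p[:,:2]/p[:,2:]
    x=x*(1+s["k1"]*(x**2).sum(1,keepdims=True)); K=np.array(s["camera_matrix"]); return x*[K[0][0],K[1][1]]+[K[0][2],K[1][2]]
def cen(m): return np.argwhere(m)[:,::-1].mean(0)
E
python3 - <<'E'
from h import *
o=bot.get_obs(); print(o)
for n in ("top","scene"):
    s=bot.snapshot(n); cv2.imwrite(f"pics/{n}0.png",s["frame"]); print(n,s["position"],s["attitude"],s["camera_matrix"],s["k1"])
    for t in ["levelling_table","knob","spare_1","vial_white","amber_bottle","petri","timer"]:
        for d in bot.outline_of(s,t)[:5]:
            m=d["mask"]; uv=np.argwhere(m)[:,::-1]; P=pts(s,uv); ok=s["z_map"][m]>0
            c=np.nanmedian(P[ok],0) if ok.any() else None
            print(t,round(d["conf"],2),d["bbox"],cen(m).round(1),None if c is None else c.round(0), P[ok].max(0).round(0) if ok.any() else '')
E
```

```text
pics
{'time_s': 0.0, 'joints': array([ 1.27048094,  0.61592506, -0.01261462,  1.42492847,  0.00809428,
        1.10338519, -0.0403756 ]), 'qd': array([-1.34322425e-03,  1.22288017e-04, -1.67513822e-03,  2.03530972e-03,
       -2.70235235e-04,  8.44215059e-05, -1.83841473e-04]), 'effort': array([ 1.45176091e-04, -4.69223785e+01,  2.59352177e-01, -1.71037656e+01,
        9.98571486e-03,  9.63437255e-03,  1.11019818e-05]), 'tcp_pos': array([ 175.58256228, -625.09945685,  255.12446899]), 'ee_rot': array([-1.28344386e-03,  9.90635990e-01,  1.36523441e-01, -1.93968051e-04]), 'ft_force': array([0.49545273, 0.22912176, 0.32796309]), 'ft_torque': array([-0.02299173, -0.00481128, -0.008931  ]), 'grip_width': 85.59367633938666}
top [ 424.2041734    28.77198879 1370.33701108] [-0.01427124  0.70746099 -0.70594828  0.03053384] [[544.06562063   0.         323.64735449]
 [  0.         544.06562063 233.17471296]
 [  0.           0.           1.        ]] 0.020469998144411236
levelling_table 0.76 [254.6, 152.3, 74.0, 105.0] [290.4 205.5] [575.  79.  38.] [717. 175.  94.]
knob 0.82 [279.2, 226.6, 22.8,
[... 1041 characters left out ...]
38.2, 200.2, 106.0, 75.6] [289.  237.6] [553.  92.  36.] [703. 177.  87.]
knob 0.61 [288.7, 231.7, 29.5, 22.6] [302.3 242.3] [486.  86.  60.] [568. 112.  87.]
spare_1 0.47 [450.8, 215.3, 9.7, 20.0] [455.5 224.1] [ 427. -306.   22.] [ 483. -297.   46.]
spare_1 0.46 [194.2, 263.7, 10.0, 23.4] [200.2 275.1] [535. 314.  27.] [594. 324.  47.]
vial_white 0.53 [260.9, 203.4, 6.0, 13.7] [261.6 210.4] [645. 118.  72.] [762. 126.  89.]
amber_bottle 0.86 [404.7, 188.9, 15.9, 29.3] [412.8 203.5] [ 539. -253.   40.] [ 624. -240.   73.]
petri 0.79 [160.9, 238.9, 27.4, 19.7] [174.7 248.1] [680. 332.  13.] [734. 366.  19.]
timer 0.91 [236.9, 315.4, 39.1, 34.3] [254.9 331.9] [322. 272.  17.] [364. 304.  24.]
```

Run:
```python
from h import *
f=cv2.imread("pics/top0.png")
cv2.imwrite("pics/a.png",cv2.resize(f[145:265,170:330],None,fx=5,fy=5,interpolation=cv2.INTER_CUBIC))
```

```text
(no output)
```

View pics/a.png

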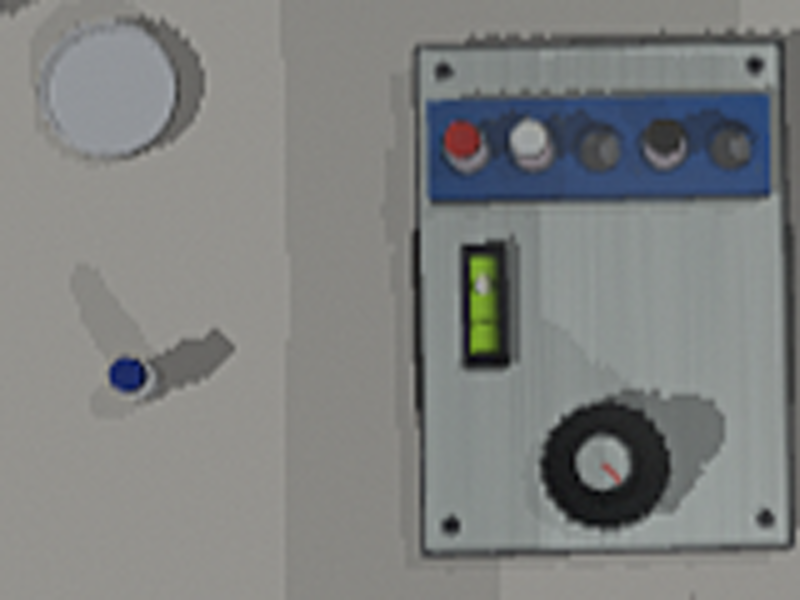

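View pics/top0.png

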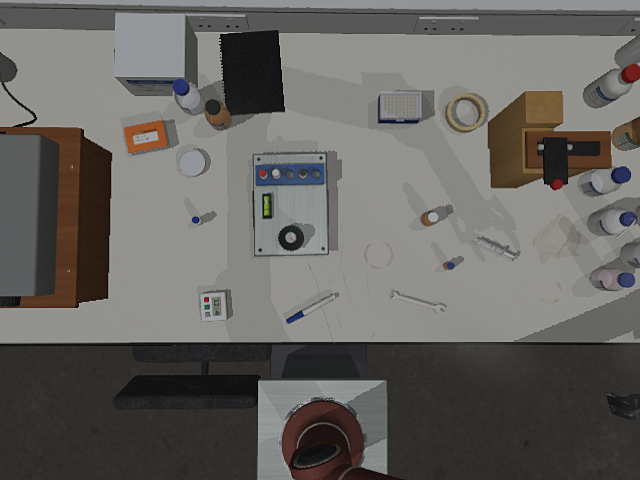

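Run:
```python
from h import *
s=bot.snapshot("top")
c=lambda L:np.array(L)/5.+[170,145]
P=at_z(s,c([[415,45],[785,40],[422,553],[793,545]]),36); print(P.round(1), P.mean(0).round(1))
d=P[0]+P[1]-P[2]-P[3]; e=P[0]+P[2]-P[1]-P[3]; print(np.degrees(np.arctan2(d[1],d[0])),np.degrees(np.arctan2(-e[0],e[1])))
print("caps red white black",at_z(s,c([[463,140],[529,138],[664,137]]),86).round(1))
print("pockets 3 1",at_z(s,c([[600,150],[731,148]]),42).round(1))
print("knob",at_z(s,c([[604,462]]),86).round(1),"lev",at_z(s,c([[485,305]]),55).round(1))
print("spareL cap",at_z(s,c([[128,374]]),44).round(1))
# blue caps
hsv=cv2.cvtColor(s["frame"],cv2.COLOR_BGR2HSV)
for x0,y0,w in ((185,208,24),(438,256,24)):
    h=hsv[y0:y0+w,x0:x0+w]; m=(h[...,0]>105)&(h[...,0]<130)&(h[...,1]>140); uv=cen(m)+[x0,y0]; print(m.sum(),uv,at_z(s,[uv],44).round(1))
    sc=None
w=bot.snapshot("wrist"); o=bot.get_obs(); T=rot(o["ee_rot"])
print("wrist cam in tool",T.inv().apply(np.array(w["position"])-o["tcp_pos"]).round(1),(T.inv()*camR(w)).as_matrix().round(2),w["camera_matrix"][0], T.as_euler("ZYX",True))
```

```text
[[704.5 173.1  36. ]
 [708.2  -9.9  36. ]
 [453.5 167.3  36. ]
 [457.8 -14.1  36. ]] [581.   79.1  36. ]
1.135188871038283 1.2536295798255084
caps red white black [[648.6 144.5  86. ]
 [649.7 113.2  86. ]
 [650.6  49.1  86. ]]
pockets 3 1 [[651.7  81.2  42. ]
 [653.   16.8  42. ]]
knob [[495.5  76.8  86. ]] lev [[573.3 136.   55. ]]
spareL cap [[540.1 309.7  44. ]]
35 [194.91428571 219.4       ] [[541.1 311.4  44. ]]
28 [450.39285714 265.28571429] [[ 430.7 -311.7   44. ]]
wrist cam in tool [  74.6    0.4 -116.1] [[-0.   -0.96 -0.29]
 [ 1.   -0.    0.  ]
 [-0.   -0.29  0.96]] [395.70392184   0.         326.96640664] [ 1.56904636e+01 -1.74420574e-03 -1.79998491e+02]
```

```bash
python3 -m jog '[{"tx":66,"ty":-46,"tz":20,"wz":-7},{"tx":132,"ty":-92,"tz":40,"wz":-14},{"tx":198,"ty":-138,"tz":60,"wz":-21},{"tx":264,"ty":-184,"tz":80,"wz":-28},{"tx":330,"ty":-234,"tz":100,"wz":-35}]'
cat > go.py <<'E'
# python3 go.py X Y Z YAW : shift/turn in tool axes to reach TCP pose
import sys
from h import *
o=bot.get_obs(); T=rot(o["ee_rot"]); X,Y,Z,y=map(float,sys.argv[1:5])
d=T.inv().apply(np.array([X,Y,Z])-o["tcp_pos"])
w=(T.inv()*R.from_euler("Z",y,True)*R.from_euler("X",180,True)).as_rotvec(degrees=True)
print("t",o["time_s"],"tcp",o["tcp_pos"].round(1),"shift",d.round(1),"turn",w.round(1),"yaw",T.as_euler("ZYX",True)[0].round(1),"grip",o["grip_width"].round(1),"F",o["ft_force"].round(1),"j",o["joints"].round(2))
E
python3 go.py 430 -310 120 53
```

```text
invalid input at $[0]: expected keys tx, ty, tz, wx, wy, wz, jaw
Traceback (most recent call last):
  File "go.py", line 7, in <module>
    print("t",o["time_s"],"tcp",o["tcp_pos"].round(1),"shift",d.round(1),"turn",w.round(1),"yaw",T.as_euler("ZYX",True)[0].round(1),"grip",o["grip_width"].round(1),"F",o["ft_force"].round(1),"j",o["joints"].round(2))
                                                                                                                                           ^^^^^^^^^^^^^^^^^^^^^
AttributeError: 'float' object has no attribute 'round'
```

```bash
sed -i 's/o\["grip_width"\].round(1)/round(float(o["grip_width"]),1)/' go.py
python3 -m jog '[{"tx":330,"ty":-234,"tz":100,"wx":0,"wy":0,"wz":-38,"jaw":-1},{"tx":330,"ty":-234,"tz":100,"wx":0,"wy":0,"wz":-38,"jaw":-1},{"tx":330,"ty":-234,"tz":100,"wx":0,"wy":0,"wz":-38,"jaw":-1},{"tx":330,"ty":-234,"tz":100,"wx":0,"wy":0,"wz":-38,"jaw":-1},{"tx":330,"ty":-234,"tz":100,"wx":0,"wy":0,"wz":-38,"jaw":-1}]'; 
python3 go.py 430 -310 155 53
```

```text
time_s: 1.32
tcp_pos: [303.9, -467.1, 206.3]
ee_rot: [0.001, 0.899, 0.437, 0.0]
ft_force: [0.9, -0.8, 0.2]
grip_width: 85.2
t 1.3167 tcp [ 303.9 -467.1  206.3] shift [201.5   2.   51.3] turn [ 0.1  0.  -1.2] yaw 51.8 grip 85.2 F [ 0.9 -0.8  0.2] j [ 1.08  0.53 -0.19  1.76  0.13  0.86  0.17]
```

```bash
python3 -m jog '[{"tx":201,"ty":2,"tz":51,"wx":0,"wy":0,"wz":-1,"jaw":-1},{"tx":201,"ty":2,"tz":51,"wx":0,"wy":0,"wz":-1,"jaw":-1},{"tx":201,"ty":2,"tz":51,"wx":0,"wy":0,"wz":-1,"jaw":-1},{"tx":201,"ty":2,"tz":51,"wx":0,"wy":0,"wz":-1,"jaw":-1},{"tx":201,"ty":2,"tz":51,"wx":0,"wy":0,"wz":-1,"jaw":-0.3}]'
python3 -m jog '[{"tx":0,"ty":0,"tz":0,"wx":0,"wy":0,"wz":0,"jaw":-0.3}]' >/dev/null
python3 go.py 430 -310 43 53
python3 - <<'E'
from h import *
w=bot.snapshot("wrist"); cv2.imwrite("pics/w1.png",w["frame"])
hsv=cv2.cvtColor(w["frame"],cv2.COLOR_BGR2HSV); m=((hsv[...,0]>105)&(hsv[...,0]<130)&(hsv[...,1]>140)).astype(np.uint8)
n,l,st,c=cv2.connectedComponentsWithStats(m)
for i in range(1,n):
    if st[i,4]>200:
        uv=np.argwhere(l==i)[:,::-1]; P=pts(w,uv); t=P[P[:,2]>np.percentile(P[:,2],90)-3]
        print(st[i],c[i],at_z(w,[c[i]],44).round(1),t.mean(0).round(1),np.ptp(t,0).round(1))
E
```

```text
time_s: 1.73
tcp_pos: [430.9, -311.0, 155.2]
ee_rot: [0.0, 0.897, 0.442, 0.0]
ft_force: [0.9, -0.9, -0.7]
grip_width: 75.6
t 1.8167 tcp [ 436.2 -302.2  154.2] shift [-1.090e+01 -1.000e-01  1.111e+02] turn [-0.1 -0.5  0.4] yaw 53.4 grip 63.9 F [ 0.2  2.7 -0.4] j [ 0.69  0.57 -0.19  1.88  0.14  0.7  -0.21]
[319 250  26  29 618] [331.49190939 263.9012945 ] [[ 433.5 -311.2   44. ]] [ 433.2 -311.5   44.9] [ 56.1  77.2 230.2]
```

View pics/w1.png

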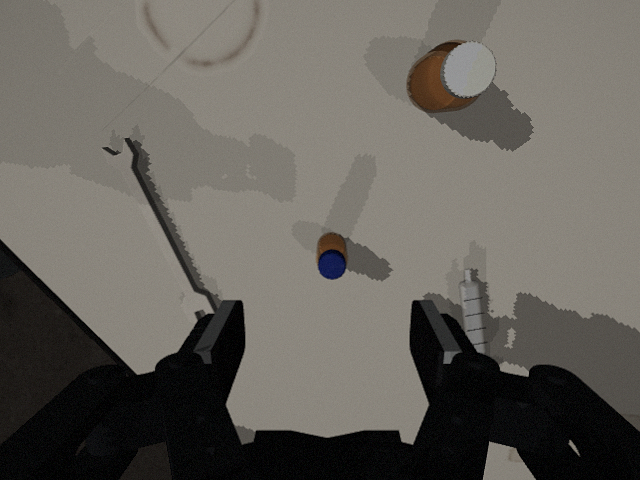

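```bash
python3 -m jog '[{"tx":0,"ty":0,"tz":35,"wx":0,"wy":0,"wz":0,"jaw":-0.3},{"tx":0,"ty":0,"tz":55,"wx":0,"wy":0,"wz":0,"jaw":-0.3},{"tx":0,"ty":0,"tz":55,"wx":0,"wy":0,"wz":0,"jaw":-0.3}]' >/dev/null
python3 go.py 432 -311 43 53
cat > cap.py <<'E'
from h import *
w=bot.snapshot("wrist"); hsv=cv2.cvtColor(w["frame"],cv2.COLOR_BGR2HSV); m=((hsv[...,0]>105)&(hsv[...,0]<130)&(hsv[...,1]>140)).astype(np.uint8)
n,l,st,c=cv2.connectedComponentsWithStats(m)
for i in range(1,n):
    if st[i,4]>200:
        P=pts(w,np.argwhere(l==i)[:,::-1]); t=P[abs(P[:,2]-44)<4]
        print(st[i],c[i],at_z(w,[c[i]],44).round(1),t.mean(0).round(1),np.ptp(t,0).round(1))
E
python3 cap.py
```

```text
t 2.1167 tcp [ 426.8 -312.1   97.1] shift [ 4.1  3.9 54.1] turn [-0.4  0.1 -0.6] yaw 52.4 grip 55.8 F [-1.5  0.9 -0.1] j [ 0.69  0.65 -0.15  1.93  0.17  0.58 -0.23]
[ 320  258   35   39 1093] [336.83531565 276.91765782] [[ 433.7 -311.    44. ]] [ 432.9 -312.    42.9] [16.3 16.5  4.9]
```

```bash
python3 -m jog '[{"tx":4,"ty":4,"tz":25,"wx":0,"wy":0,"wz":0,"jaw":-0.3},{"tx":4,"ty":4,"tz":25,"wx":0,"wy":0,"wz":0,"jaw":-0.3},{"tx":4,"ty":4,"tz":25,"wx":0,"wy":0,"wz":0,"jaw":-0.3}]' >/dev/null
python3 go.py 433 -311.5 43 53;python3 cap.py;python3 go.py 433 -311.5 43 53
```

```text
t 2.4167 tcp [ 435.2 -312.2   76. ] shift [-0.8 -2.1 33. ] turn [-0.   0.  -0.5] yaw 52.5 grip 55.6 F [ 0.2 -1.2 -0.6] j [ 0.67  0.69 -0.14  1.93  0.18  0.53 -0.25]
[ 302  285   40   44 1378] [321.20972424 306.66255443] [[ 434.1 -310.7   44. ]] [ 433.  -311.9   42.8] [16.6 17.   4.8]
t 2.4667 tcp [ 435.5 -312.5   76.6] shift [-0.7 -2.6 33.6] turn [ 0.1  0.  -0.5] yaw 52.5 grip 55.9 F [ 0.2 -0.4  0.1] j [ 0.67  0.69 -0.14  1.93  0.18  0.53 -0.25]
```

```bash
python3 -m jog '[{"tx":0,"ty":-2,"tz":33,"wx":0,"wy":0,"wz":0,"jaw":-0.3},{"tx":0,"ty":-2,"tz":33,"wx":0,"wy":0,"wz":0,"jaw":-0.3},{"tx":0,"ty":-2,"tz":33,"wx":0,"wy":0,"wz":0,"jaw":-0.3}]' 25 >/dev/null
python3 go.py 433 -311.5 43 53
python3 -m jog '[{"tx":0,"ty":0,"tz":0,"wx":0,"wy":0,"wz":0,"jaw":1},{"tx":0,"ty":0,"tz":0,"wx":0,"wy":0,"wz":0,"jaw":1},{"tx":0,"ty":0,"tz":0,"wx":0,"wy":0,"wz":0,"jaw":1},{"tx":0,"ty":0,"tz":0,"wx":0,"wy":0,"wz":0,"jaw":1},{"tx":0,"ty":0,"tz":0,"wx":0,"wy":0,"wz":0,"jaw":1}]'
python3 go.py 653 14 150 91.2
```

```text
t 2.7167 tcp [ 432.8 -310.4   42.7] shift [-0.8  0.8 -0.3] turn [-0.1  0.  -0.5] yaw 52.5 grip 55.5 F [-0.   0.3 -0.1] j [ 0.66  0.75 -0.12  1.95  0.19  0.46 -0.26]
time_s: 3.13
tcp_pos: [434.3, -311.0, 43.8]
ee_rot: [0.001, 0.897, 0.442, 0.001]
ft_force: [-0.4, 0.9, 5.4]
grip_width: 19.3
t 3.1333 tcp [ 434.3 -311.    43.8] shift [ 390.9  -24.1 -106.2] turn [  0.1   0.  -38.7] yaw 52.5 grip 19.3 F [-0.4  0.9  5.4] j [ 0.66  0.75 -0.12  1.95  0.19  0.45 -0.26]
```

```bash
python3 -m jog '[{"tx":0,"ty":0,"tz":-40,"wx":0,"wy":0,"wz":0,"jaw":1},{"tx":0,"ty":0,"tz":-80,"wx":0,"wy":0,"wz":0,"jaw":1},{"tx":40,"ty":-3,"tz":-106,"wx":0,"wy":0,"wz":-5,"jaw":1},{"tx":80,"ty":-5,"tz":-106,"wx":0,"wy":0,"wz":-12,"jaw":1},{"tx":120,"ty":-7,"tz":-106,"wx":0,"wy":0,"wz":-19,"jaw":1}]'
python3 go.py 653 14 150 91.2
```

```text
time_s: 3.55
tcp_pos: [501.6, -213.3, 151.3]
ee_rot: [0.003, 0.811, 0.585, 0.001]
ft_force: [0.6, -0.1, -0.2]
grip_width: 19.6
t 3.55 tcp [ 501.6 -213.3  151.3] shift [263.4  72.    1.4] turn [  0.3   0.1 -19.6] yaw 71.6 grip 19.6 F [ 0.6 -0.1 -0.2] j [ 0.53  0.59 -0.26  1.85  0.22  0.72 -0.17]
```

```bash
python3 -m jog '[{"tx":38,"ty":10,"tz":0,"wx":0,"wy":0,"wz":-5,"jaw":1},{"tx":76,"ty":20,"tz":0,"wx":0,"wy":0,"wz":-10,"jaw":1},{"tx":114,"ty":30,"tz":0,"wx":0,"wy":0,"wz":-15,"jaw":1},{"tx":150,"ty":41,"tz":0,"wx":0,"wy":0,"wz":-19,"jaw":1},{"tx":190,"ty":52,"tz":0,"wx":0,"wy":0,"wz":-19,"jaw":1}]' >/dev/null
python3 go.py 653 14 150 91.2
```

```text
t 3.9667 tcp [610.1 -48.7 148.6] shift [62.3 43.5 -1.5] turn [-0.   0.1 -0.6] yaw 90.6 grip 19.5 F [ 0.8 -0.7 -0.2] j [ 0.24  0.69 -0.33  1.65  0.28  0.84 -0.2 ]
```

```bash
python3 -m jog '[{"tx":30,"ty":20,"tz":0,"wx":0,"wy":0,"wz":-1,"jaw":1},{"tx":55,"ty":40,"tz":0,"wx":0,"wy":0,"wz":-1,"jaw":1},{"tx":55,"ty":40,"tz":0,"wx":0,"wy":0,"wz":-1,"jaw":1},{"tx":55,"ty":40,"tz":0,"wx":0,"wy":0,"wz":-1,"jaw":1},{"tx":55,"ty":40,"tz":0,"wx":0,"wy":0,"wz":-1,"jaw":1}]' >/dev/null
python3 go.py 653 16 150 91.2
python3 - <<'E'
from h import *
w=bot.snapshot("wrist"); cv2.imwrite("pics/w2.png",w["frame"])
np.savez("/tmp/w2.npz",z=w["z_map"])
import pickle; pickle.dump({k:w[k] for k in w},open("/tmp/w2.pkl","wb"))
E
```

```text
t 4.3833 tcp [648.5   5.3 148.1] shift [10.6  4.7 -2. ] turn [-0.1  0.1  0.3] yaw 91.5 grip 19.5 F [ 0.8 -0.2 -0.1] j [ 0.14  0.74 -0.33  1.54  0.28  0.91 -0.25]
```

View pics/w2.png

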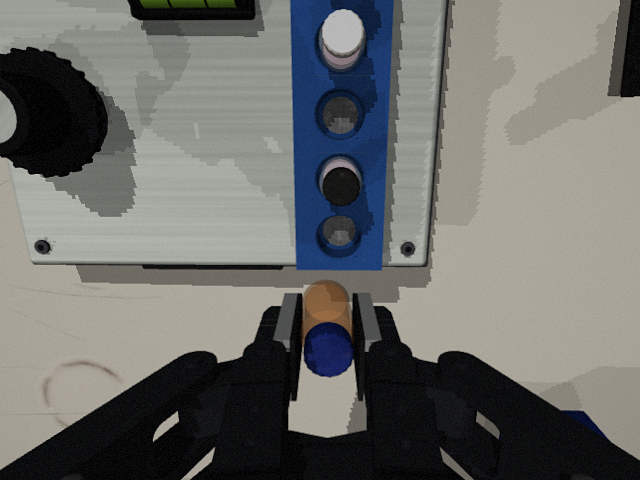

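Run:
```python
from h import *
import pickle; w=pickle.load(open("/tmp/w2.pkl","rb"))
print("rims p1,p3",at_z(w,[[340,235],[340.5,114.5]],58).round(1))
print("felt p1,p3",at_z(w,[[340,231],[341,116]],42).round(1))
print("block near corners",at_z(w,[[297,269.5],[382,269.5]],58).round(1))
print("blk cap, white cap",at_z(w,[[341,187],[344,33]],86).round(1))
print("held cap",at_z(w,[[328,349]],148).round(1))
print("held bottom",at_z(w,[[326.5,303]],105).round(1))
print("knob top right edge etc", )
m=w["z_map"]; P=pts(w,np.argwhere(np.ones_like(m))[:,::-1]).reshape(480,640,3)
print("depth at cap",P[349,328].round(1),"block top",P[260,340].round(1),"plate",P[200,200].round(1),"bench",P[400,150].round(1), P[187,341].round(1),P[231,340].round(1))
```

```text
rims p1,p3 [[655.6  19.4  58. ]
 [653.7  81.7  58. ]]
felt p1,p3 [[656.2  17.1  42. ]
 [654.5  81.1  42. ]]
block near corners [[ 6.323e+02 -1.300e+00  5.800e+01]
 [ 6.797e+02 -1.000e-01  5.800e+01]]
blk cap, white cap [[654.1  50.1  86. ]
 [653.1 113.   86. ]]
held cap [[649.3   5.7 148. ]]
held bottom [[648.8   1.6 105. ]]
knob top right edge etc
depth at cap [649.3   5.7 148. ] block top [656.2   4.1  55.5] plate [573.1  31.7  33.5] bench [607.3  15.6 186.8] [654.2  50.   85. ] [656.2  16.7  40.5]
```

```bash
python3 -m jog '[{"tx":12,"ty":7,"tz":15,"wx":0,"wy":0,"wz":0,"jaw":1},{"tx":12,"ty":7,"tz":30,"wx":0,"wy":0,"wz":0,"jaw":1},{"tx":12,"ty":7,"tz":35,"wx":0,"wy":0,"wz":0,"jaw":1},{"tx":12,"ty":7,"tz":35,"wx":0,"wy":0,"wz":0,"jaw":1},{"tx":12,"ty":7,"tz":35,"wx":0,"wy":0,"wz":0,"jaw":1}]' >/dev/null
python3 go.py 656 17.5 85 91.2
python3 - <<'E'
from h import *
w=bot.snapshot("wrist"); cv2.imwrite("pics/w3.png",w["frame"][180:480,160:480])
import pickle; pickle.dump({k:w[k] for k in w},open("/tmp/w3.pkl","wb"))
cv2.imwrite("pics/w3.png",cv2.resize(w["frame"][200:400,220:460],None,fx=3,fy=3))
E
```

```text
t 4.85 tcp [655.5  16.5 113.5] shift [ 1.   0.5 28.5] turn [-0.   0.1  0.2] yaw 91.4 grip 19.8 F [ 1.3 -0.9 -0.6] j [ 0.12  0.79 -0.31  1.55  0.3   0.85 -0.28]
```

View pics/w3.png

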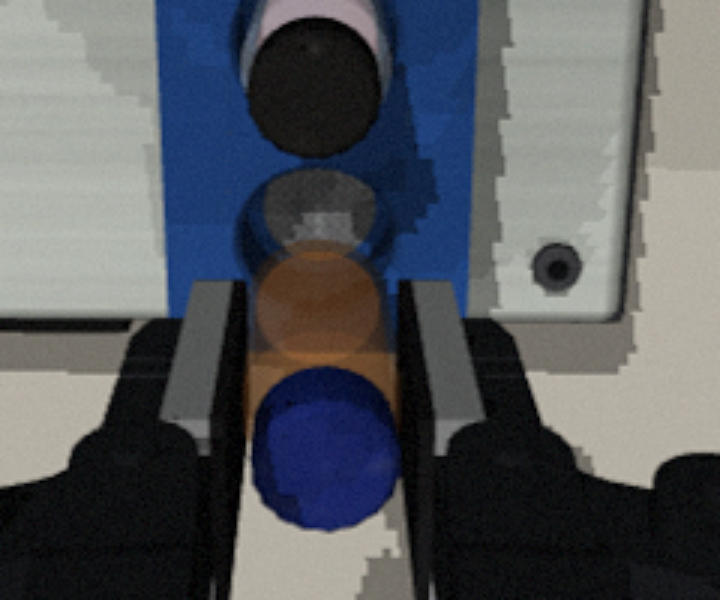

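Run:
```python
from h import *
import pickle; w=pickle.load(open("/tmp/w3.pkl","rb"))
c=lambda a:np.array(a)/3.+[220,200]
print("rim L,R,far",at_z(w,c([[239,240],[396,240],[317,166]]),58).round(1))
print("felt far L R",at_z(w,c([[320,170],[263,212],[378,212]]),42).round(1))
print("block edge",at_z(w,c([[168,318],[472,318]]),58).round(1))
print("black cap",at_z(w,c([[314,87]]),86).round(1))
print("held cap",at_z(w,c([[325,448]]),114.5).round(1),"bottom",at_z(w,c([[318,306]]),70.5).round(1), "bot L R",at_z(w,c([[257,306],[380,306]]),70.5).round(1))
```

```text
rim L,R,far [[643.1  18.4  58. ]
 [667.5  18.9  58. ]
 [655.   30.8  58. ]]
felt far L R [[655.6  24.6  42. ]
 [646.1  16.8  42. ]
 [665.5  17.3  42. ]]
block edge [[631.8   4.7  58. ]
 [680.2   5.8  58. ]]
black cap [[654.2  51.1  86. ]]
held cap [[656.3  17.5 114.5]] bottom [[655.5  13.4  70.5]] bot L R [[646.6  13.2  70.5]
 [664.7  13.6  70.5]]
```

```bash
python3 -m jog '[{"tx":3,"ty":-0.3,"tz":4,"wx":0,"wy":0,"wz":0,"jaw":1},{"tx":3,"ty":-0.3,"tz":9,"wx":0,"wy":0,"wz":0,"jaw":1},{"tx":3,"ty":-0.3,"tz":9,"wx":0,"wy":0,"wz":0,"jaw":1}]' >/dev/null
python3 go.py 656 17.5 85 91.2
python3 - <<'E'
from h import *
w=bot.snapshot("wrist")
import pickle; pickle.dump({k:w[k] for k in w},open("/tmp/w4.pkl","wb"))
cv2.imwrite("pics/w4.png",cv2.resize(w["frame"][200:400,220:460],None,fx=3,fy=3))
E
```

```text
t 5.15 tcp [654.8  21.6 103.7] shift [-4.2  1.1 18.7] turn [-0.1 -0.   0.3] yaw 91.5 grip 20.0 F [-0.7 -0.8  0.1] j [ 0.11  0.8  -0.31  1.55  0.3   0.83 -0.29]
```

View pics/w4.png

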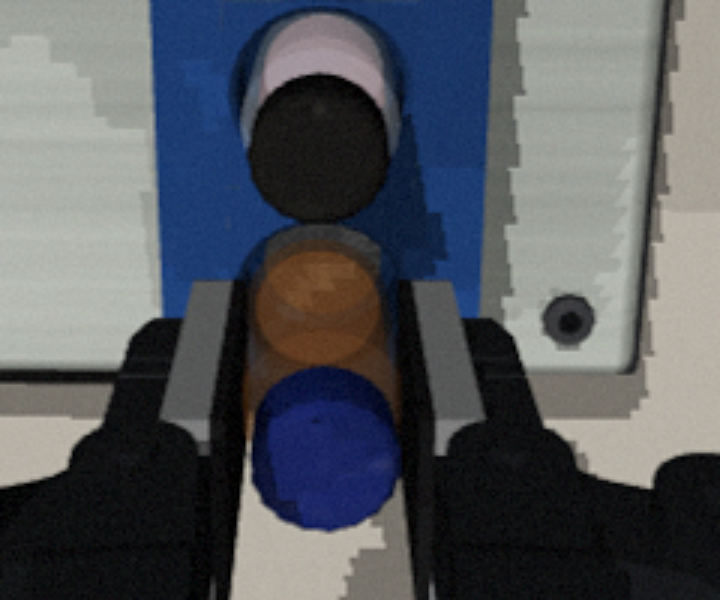

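Run:
```python
from h import *
import pickle; w=pickle.load(open("/tmp/w4.pkl","rb"))
c=lambda a:np.array(a)/3.+[220,200]
print("rim far",at_z(w,c([[320,224]]),58).round(1),"black cap",at_z(w,c([[320,147]]),86).round(1),"black rim far,L,R",at_z(w,c([[320,8],[231,90],[407,90]]),58).round(1))
print("block L R edges at row 250",at_z(w,c([[161,250],[485,250]]),58).round(1))
print("held cap",at_z(w,c([[325,448]]),104.7).round(1),"bottom",at_z(w,c([[318,306]]),60.7).round(1), "bot L R far",at_z(w,c([[256,306],[380,306],[318,250]]),60.7).round(1))
```

```text
rim far [[654.8  30.5  58. ]] black cap [[654.3  51.6  86. ]] black rim far,L,R [[654.   62.6  58. ]
 [641.7  50.5  58. ]
 [666.6  51.1  58. ]]
block L R edges at row 250 [[631.5  25.7  58. ]
 [679.3  27.   58. ]]
held cap [[655.7  22.7 104.7]] bottom [[654.9  18.6  60.7]] bot L R far [[645.7  18.4  60.7]
 [664.   18.8  60.7]
 [654.6  27.5  60.7]]
```

```bash
python3 -m jog '[{"tx":-0.5,"ty":0,"tz":3,"wx":0,"wy":0,"wz":0,"jaw":1},{"tx":-0.7,"ty":0,"tz":6,"wx":0,"wy":0,"wz":0,"jaw":1},{"tx":-1,"ty":0,"tz":8,"wx":0,"wy":0,"wz":0,"jaw":1},{"tx":-1,"ty":0,"tz":8,"wx":0,"wy":0,"wz":0,"jaw":1}]'
python3 go.py 656 17.5 84 91.2
```

```text
time_s: 5.53
tcp_pos: [655.1, 20.2, 95.6]
ee_rot: [-0.0, 0.698, 0.716, -0.001]
ft_force: [0.4, -0.3, -0.4]
grip_width: 19.6
t 5.5333 tcp [655.1  20.2  95.6] shift [-2.7  0.8 11.6] turn [-0.1  0.   0.3] yaw 91.5 grip 19.6 F [ 0.4 -0.3 -0.4] j [ 0.11  0.81 -0.31  1.56  0.31  0.82 -0.29]
```

No resistance at 95.6, so it is entering the pocket. I'll go down to the floor.

```bash
python3 -m jog '[{"tx":-0.5,"ty":0,"tz":3,"wx":0,"wy":0,"wz":0,"jaw":1},{"tx":-1,"ty":0,"tz":6,"wx":0,"wy":0,"wz":0,"jaw":1},{"tx":-1,"ty":0,"tz":8,"wx":0,"wy":0,"wz":0,"jaw":1},{"tx":-1,"ty":0,"tz":10,"wx":0,"wy":0,"wz":0,"jaw":1},{"tx":-1,"ty":0,"tz":10,"wx":0,"wy":0,"wz":0,"jaw":1}]'
python3 go.py 656 17.5 84 91.2
```

```text
time_s: 5.95
tcp_pos: [655.5, 19.5, 86.3]
ee_rot: [-0.0, 0.698, 0.716, -0.0]
ft_force: [-0.2, -0.1, -0.0]
grip_width: 19.7
t 5.95 tcp [655.5  19.5  86.3] shift [-2.   0.5  2.3] turn [-0.  -0.   0.3] yaw 91.5 grip 19.7 F [-0.2 -0.1 -0. ] j [ 0.11  0.83 -0.3   1.56  0.31  0.8  -0.3 ]
```

```bash
python3 -m jog '[{"tx":0,"ty":0,"tz":1.5,"wx":0,"wy":0,"wz":0,"jaw":1},{"tx":0,"ty":0,"tz":2,"wx":0,"wy":0,"wz":0,"jaw":1}]' | grep -E "tcp|force"
python3 -m jog '[{"tx":0,"ty":0,"tz":0,"wx":0,"wy":0,"wz":0,"jaw":0.3},{"tx":0,"ty":0,"tz":0,"wx":0,"wy":0,"wz":0,"jaw":0.0},{"tx":0,"ty":0,"tz":0,"wx":0,"wy":0,"wz":0,"jaw":0.0},{"tx":0,"ty":0,"tz":-30,"wx":0,"wy":0,"wz":0,"jaw":0},{"tx":0,"ty":0,"tz":-65,"wx":0,"wy":0,"wz":0,"jaw":0}]'
python3 - <<'E'
from h import *
w=bot.snapshot("wrist")
cv2.imwrite("pics/w5.png",w["frame"])
import pickle; pickle.dump({k:w[k] for k in w},open("/tmp/w5.pkl","wb"))
E
python3 cap.py; python3 go.py 540 311 155 91.2
```

```text
tcp_pos: [655.6, 19.6, 85.9]
ft_force: [-2.5, -0.8, 9.5]
time_s: 6.53
tcp_pos: [653.1, 19.0, 146.4]
ee_rot: [-0.003, 0.698, 0.716, -0.003]
ft_force: [1.3, 0.4, 0.4]
grip_width: 42.9
[  268     0    98   293 19179] [317.30637677 143.253715  ] [[653.5  81.3  44. ]] [652.5  84.   41.5] [ 26.6 137.1   8. ]
t 6.6333 tcp [659.5  20.4 155.2] shift [ 293.6 -111.9   -0.7] turn [ 0.7 -0.1  0.3] yaw 91.5 grip 42.9 F [0.3 0.6 1.2] j [ 0.12  0.74 -0.33  1.51  0.28  0.92 -0.27]cap.py:7: RuntimeWarning: Mean of empty slice.
  print(st[i],c[i],at_z(w,[c[i]],44).round(1),t.mean(0).round(1),np.ptp(t,0).round(1))
  ret = um.true_divide(
Traceback (most recent call last):
  File "cap.py", line 7, in <module>
    print(st[i],c[i],at_z(w,[c[i]],44).round(1),t.mean(0).round(1),np.ptp(t,0).round(1))
                                                                   ~~~~~~^^^^^
ValueError: zero-size array to reduction operation maximum which has no identity
```

View pics/w5.png

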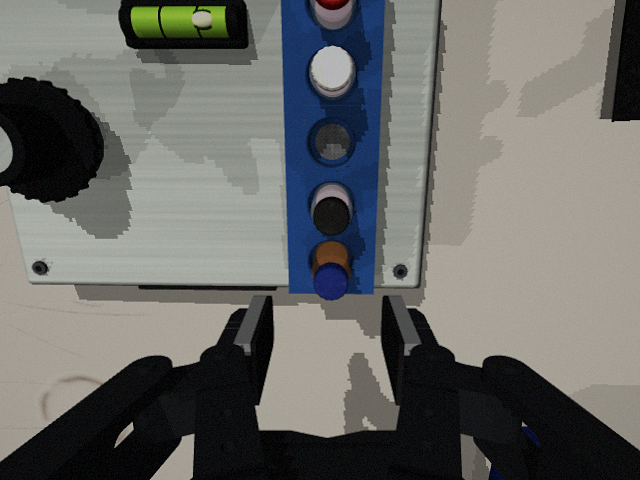

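```bash
python3 - <<'E'
from h import *
import pickle; w=pickle.load(open("/tmp/w5.pkl","rb"))
print("caps blue, black, white by depth",pts(w,[[331,282],[331,216],[333,70]]).round(1))
E
python3 -m jog '[{"tx":38,"ty":-14,"tz":0,"wx":0,"wy":0,"wz":0,"jaw":-0.3},{"tx":76,"ty":-28,"tz":0,"wx":0,"wy":0,"wz":0,"jaw":-0.3},{"tx":114,"ty":-43,"tz":0,"wx":0,"wy":0,"wz":0,"jaw":-0.3},{"tx":152,"ty":-57,"tz":0,"wx":0,"wy":0,"wz":0,"jaw":-0.3},{"tx":190,"ty":-71,"tz":0,"wx":0,"wy":0,"wz":0,"jaw":-0.3}]' >/dev/null
python3 -m jog '[{"tx":36,"ty":-14,"tz":10,"wx":0,"wy":0,"wz":0,"jaw":-0.3},{"tx":72,"ty":-28,"tz":20,"wx":0,"wy":0,"wz":0,"jaw":-0.3},{"tx":102,"ty":-38,"tz":40,"wx":0,"wy":0,"wz":0,"jaw":-0.3},{"tx":102,"ty":-38,"tz":50,"wx":0,"wy":0,"wz":0,"jaw":-0.3},{"tx":102,"ty":-38,"tz":50,"wx":0,"wy":0,"wz":0,"jaw":-0.3}]' >/dev/null
python3 -m jog '[{"tx":0,"ty":0,"tz":0,"wx":0,"wy":0,"wz":0,"jaw":-0.3}]' >/dev/null
python3 go.py 540 311 43 91.2; python3 cap.py
```

```text
caps blue, black, white by depth [[655.1  17.6  84.7]
 [654.1  50.8  85.9]
 [653.2 112.5  86.4]]
t 7.55 tcp [538.8 307.6  98.4] shift [ 3.5  1.3 55.4] turn [-0.1  0.1  0.3] yaw 91.5 grip 55.7 F [ 0.5 -1.3  0.2] j [-0.39  0.76 -0.28  1.66  0.28  0.75 -0.78]
[ 318  255   35   38 1087] [334.86384545 273.6099356 ] [[542.7 313.4  44. ]] [542.7 312.1  42.9] [16.1 16.7  5. ]
```

```bash
python3 -m jog '[{"tx":4.5,"ty":4,"tz":15,"wx":0,"wy":0,"wz":0,"jaw":-0.3},{"tx":4.5,"ty":4,"tz":25,"wx":0,"wy":0,"wz":0,"jaw":-0.3},{"tx":4.5,"ty":4,"tz":25,"wx":0,"wy":0,"wz":0,"jaw":-0.3},{"tx":4.5,"ty":4,"tz":25,"wx":0,"wy":0,"wz":0,"jaw":-0.3}]' >/dev/null
python3 go.py 542.7 312.3 43 91.2; python3 cap.py
```

```text
t 7.9333 tcp [543.1 311.6  74.1] shift [ 0.8 -0.3 31.1] turn [-0.   0.1  0.2] yaw 91.4 grip 55.4 F [-0.5  0.2 -0.3] j [-0.4   0.8  -0.27  1.66  0.29  0.72 -0.79]
[ 306  282   40   44 1427] [325.48843728 303.6250876 ] [[542.8 313.9  44. ]] [542.8 312.3  42.8] [16.3 16.7  4.8]
```

```bash
python3 -m jog '[{"tx":0.8,"ty":0,"tz":20,"wx":0,"wy":0,"wz":0,"jaw":-0.3},{"tx":0.8,"ty":0,"tz":31,"wx":0,"wy":0,"wz":0,"jaw":-0.3},{"tx":0.8,"ty":0,"tz":31,"wx":0,"wy":0,"wz":0,"jaw":-0.3},{"tx":0.8,"ty":0,"tz":31,"wx":0,"wy":0,"wz":0,"jaw":-0.3}]' 25 |grep tcp
python3 -m jog '[{"tx":0,"ty":0,"tz":0,"wx":0,"wy":0,"wz":0,"jaw":1},{"tx":0,"ty":0,"tz":0,"wx":0,"wy":0,"wz":0,"jaw":1},{"tx":0,"ty":0,"tz":0,"wx":0,"wy":0,"wz":0,"jaw":1},{"tx":0,"ty":0,"tz":0,"wx":0,"wy":0,"wz":0,"jaw":1},{"tx":0,"ty":0,"tz":0,"wx":0,"wy":0,"wz":0,"jaw":1}]'
python3 -m jog '[{"tx":0,"ty":0,"tz":-35,"wx":0,"wy":0,"wz":0,"jaw":1},{"tx":0,"ty":0,"tz":-70,"wx":0,"wy":0,"wz":0,"jaw":1},{"tx":0,"ty":0,"tz":-105,"wx":0,"wy":0,"wz":0,"jaw":1},{"tx":0,"ty":0,"tz":-110,"wx":0,"wy":0,"wz":0,"jaw":1}]' >/dev/null
python3 go.py 655 82 150 91.2
```

```text
tcp_pos: [542.4, 313.5, 43.0]
time_s: 8.73
tcp_pos: [543.2, 314.3, 44.2]
ee_rot: [0.0, 0.698, 0.716, 0.001]
ft_force: [-0.9, 0.5, 3.6]
grip_width: 19.6
t 9.0667 tcp [545.8 316.4 160.1] shift [-237.3  103.     9.6] turn [ 0.6 -0.4  0.3] yaw 91.5 grip 19.6 F [1.3 0.7 0.6] j [-0.38  0.7  -0.31  1.6   0.26  0.87 -0.76]
```

```bash
python3 -m jog '[{"tx":-38,"ty":17,"tz":0,"wx":0,"wy":0,"wz":0,"jaw":1},{"tx":-76,"ty":34,"tz":0,"wx":0,"wy":0,"wz":0,"jaw":1},{"tx":-114,"ty":50,"tz":0,"wx":0,"wy":0,"wz":0,"jaw":1},{"tx":-152,"ty":67,"tz":0,"wx":0,"wy":0,"wz":0,"jaw":1},{"tx":-190,"ty":83,"tz":0,"wx":0,"wy":0,"wz":0,"jaw":1}]' >/dev/null
python3 -m jog '[{"tx":-30,"ty":13,"tz":0,"wx":0,"wy":0,"wz":0,"jaw":1},{"tx":-43,"ty":19,"tz":0,"wx":0,"wy":0,"wz":0,"jaw":1},{"tx":-43,"ty":19,"tz":0,"wx":0,"wy":0,"wz":0,"jaw":1},{"tx":-43,"ty":19,"tz":0,"wx":0,"wy":0,"wz":0,"jaw":1},{"tx":-43,"ty":19,"tz":0,"wx":0,"wy":0,"wz":0,"jaw":1}]' >/dev/null
python3 go.py 654.2 83.5 113 91.2
```

```text
t 9.9 tcp [649.7  86.8 153.2] shift [-3.6  4.4 40.2] turn [-0.1 -0.2  0.5] yaw 91.7 grip 19.9 F [ 0.2  1.3 -0.2] j [ 0.02  0.75 -0.33  1.51  0.27  0.93 -0.36]
```

```bash
python3 -m jog '[{"tx":-3,"ty":4,"tz":20,"wx":0,"wy":0,"wz":0.4,"jaw":1},{"tx":-3,"ty":4,"tz":40,"wx":0,"wy":0,"wz":0.4,"jaw":1},{"tx":-3,"ty":4,"tz":49,"wx":0,"wy":0,"wz":0.4,"jaw":1},{"tx":-3,"ty":4,"tz":49,"wx":0,"wy":0,"wz":0.4,"jaw":1},{"tx":-3,"ty":4,"tz":49,"wx":0,"wy":0,"wz":0.4,"jaw":1}]' >/dev/null
python3 go.py 654.2 83.5 84 91.2
python3 - <<'E'
from h import *
w=bot.snapshot("wrist")
import pickle; pickle.dump({k:w[k] for k in w},open("/tmp/w6.pkl","wb"))
cv2.imwrite("pics/w6.png",cv2.resize(w["frame"][200:400,220:460],None,fx=3,fy=3))
E
```

```text
t 10.3167 tcp [654.3  82.9 104.3] shift [ 0.6 -0.  20.3] turn [-0.1 -0.1  0.1] yaw 91.3 grip 19.8 F [0.5 0.1 0.5] j [ 0.01  0.81 -0.31  1.54  0.29  0.84 -0.38]
```

View pics/w6.png

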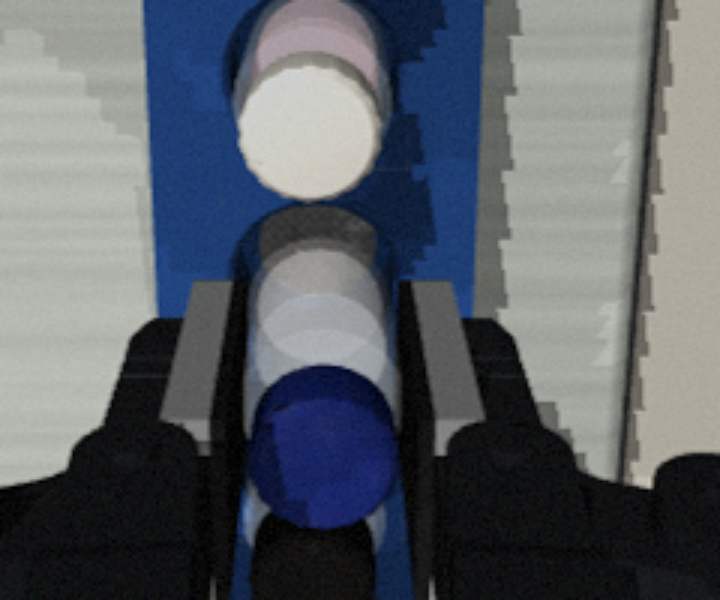

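Run:
```python
from h import *
import pickle; w=pickle.load(open("/tmp/w6.pkl","rb"))
c=lambda a:np.array(a)/3.+[220,200]
print("rim far,L",at_z(w,c([[314,204],[232,280]]),58).round(1),"white cap",at_z(w,c([[311,132]]),86).round(1),"white rim L,R",at_z(w,c([[224,70],[395,70]]),58).round(1))
print("block L R edges at row 250",at_z(w,c([[154,250],[475,250]]),58).round(1))
print("held cap",at_z(w,c([[323,447]]),105.2).round(1),"bottom",at_z(w,c([[320,306]]),61.2).round(1))
```

```text
rim far,L [[653.4  94.6  58. ]
 [641.4  82.3  58. ]] white cap [[652.8 114.5  86. ]] white rim L,R [[640.3 114.6  58. ]
 [664.4 115.1  58. ]]
block L R edges at row 250 [[629.8  86.9  58. ]
 [677.3  87.9  58. ]]
held cap [[654.9  84.  105.2]] bottom [[654.6  79.8  61.2]]
```

```bash
python3 -m jog '[{"tx":1.7,"ty":-1,"tz":0,"wx":0,"wy":0,"wz":0,"jaw":1},{"tx":1.7,"ty":-1,"tz":3,"wx":0,"wy":0,"wz":0,"jaw":1},{"tx":1.7,"ty":-1,"tz":6,"wx":0,"wy":0,"wz":0,"jaw":1},{"tx":1.5,"ty":-1,"tz":8,"wx":0,"wy":0,"wz":0,"jaw":1},{"tx":1.5,"ty":-1,"tz":8,"wx":0,"wy":0,"wz":0,"jaw":1}]' | grep -E "tcp|force"
python3 -m jog '[{"tx":0,"ty":0,"tz":3,"wx":0,"wy":0,"wz":0,"jaw":1},{"tx":-0.3,"ty":0,"tz":6,"wx":0,"wy":0,"wz":0,"jaw":1},{"tx":-0.5,"ty":0,"tz":8,"wx":0,"wy":0,"wz":0,"jaw":1},{"tx":-0.5,"ty":0,"tz":10,"wx":0,"wy":0,"wz":0,"jaw":1},{"tx":-0.5,"ty":0,"tz":10,"wx":0,"wy":0,"wz":0,"jaw":1}]'| grep -E "tcp|force"
```

```text
tcp_pos: [653.8, 82.7, 96.1]
ft_force: [0.1, 0.5, -1.2]
tcp_pos: [653.9, 82.7, 86.4]
ft_force: [-1.7, 2.8, 1.5]
```

```bash
python3 -m jog '[{"tx":0,"ty":0,"tz":1.5,"wx":0,"wy":0,"wz":0,"jaw":1},{"tx":0,"ty":0,"tz":2,"wx":0,"wy":0,"wz":0,"jaw":1}]' | grep -E "tcp|force"
python3 -m jog '[{"tx":0,"ty":0,"tz":0,"wx":0,"wy":0,"wz":0,"jaw":0.3},{"tx":0,"ty":0,"tz":0,"wx":0,"wy":0,"wz":0,"jaw":0.0},{"tx":0,"ty":0,"tz":0,"wx":0,"wy":0,"wz":0,"jaw":0.0},{"tx":0,"ty":0,"tz":-30,"wx":0,"wy":0,"wz":0,"jaw":0},{"tx":0,"ty":0,"tz":-65,"wx":0,"wy":0,"wz":0,"jaw":0}]' >/dev/null
python3 -m jog '[{"tx":0,"ty":-38,"tz":0,"wx":0,"wy":0,"wz":0,"jaw":-0.5},{"tx":0,"ty":-76,"tz":0,"wx":0,"wy":0,"wz":0,"jaw":-0.5},{"tx":0,"ty":-114,"tz":0,"wx":0,"wy":0,"wz":0,"jaw":-0.5},{"tx":-3,"ty":-153,"tz":0,"wx":0,"wy":0,"wz":0,"jaw":-0.5},{"tx":-3,"ty":-153,"tz":0,"wx":0,"wy":0,"wz":0,"jaw":-0.5}]' >/dev/null
python3 -m jog '[{"tx":0,"ty":0,"tz":0,"wx":0,"wy":0,"wz":0,"jaw":-0.5},{"tx":0,"ty":0,"tz":0,"wx":0,"wy":0,"wz":0,"jaw":-0.5}]' >/dev/null
python3 go.py 497.5 77 100 91.2
python3 - <<'E'
from h import *
w=bot.snapshot("wrist")
import pickle; pickle.dump({k:w[k] for k in w},open("/tmp/w7.pkl","wb"))
cv2.imwrite("pics/w7.png",w["frame"])
E
```

```text
tcp_pos: [653.9, 82.8, 86.2]
ft_force: [-4.2, 0.9, 12.8]
t 12.3667 tcp [502.   75.4 149.6] shift [ 1.7 -4.5 49.6] turn [ 0.1  0.  -0.1] yaw 91.1 grip 63.9 F [0.4 0.3 0.5] j [ 0.03  0.56 -0.33  1.95  0.28  0.68 -0.45]
```

View pics/w7.png

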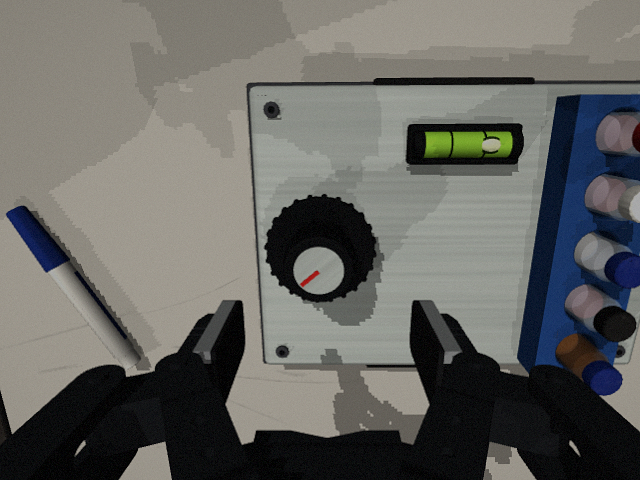

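```bash
cat > lev.py <<'E'
# bubble offset along tube from wrist picture
from h import *
import sys
def lev(w,save=None):
    f=w["frame"]; hsv=cv2.cvtColor(f,cv2.COLOR_BGR2HSV)
    g=((hsv[...,0]>28)&(hsv[...,0]<50)&(hsv[...,1]>130)&(hsv[...,2]>60)).astype(np.uint8)
    g=cv2.morphologyEx(g,cv2.MORPH_CLOSE,np.ones((15,15)))
    n,l,st,c=cv2.connectedComponentsWithStats(g); i=1+np.argmax(st[1:,4]); cnt=cv2.findContours((l==i).astype(np.uint8),0,1)[0][0]
    (cx,cy),(a,b),an=cv2.minAreaRect(cnt); th=np.radians(an) if a>b else np.radians(an+90); L,W=max(a,b),min(a,b)
    u=np.array([np.cos(th),np.sin(th)]); rear=proj(w,[[600,136,50]])[0]-proj(w,[[550,136,50]])[0]
    if u@rear<0: u=-u
    v=np.array([-u[1],u[0]]); S=10; nx=600; ny=100
    M=np.array([[u[0]*L*1.1/nx,v[0]*W/ny,0],[u[1]*L*1.1/nx,v[1]*W/ny,0]]); M[:,2]=np.array([cx,cy])-M[:,:2]@[nx/2,ny/2]
    r=cv2.warpAffine(f,M,(nx,ny),flags=cv2.INTER_LINEAR|cv2.WARP_INVERSE_MAP)
    h=cv2.cvtColor(r,cv2.COLOR_BGR2HSV); print("tube px",round(L,1),round(W,1))
    if save: cv2.imwrite(save,r)
    return r,h
if __name__=="__main__":
    w=bot.snapshot("wrist"); cv2.imwrite("pics/%s_full.png"%sys.argv[1],w["frame"]); r,h=lev(w,"pics/%s.png"%sys.argv[1])
    print("blue",r[30:70,::15,0].mean(0).round(0).astype(int)); print("V edge",h[8:22,::15,2].mean(0).round(0).astype(int))
E
python3 - <<'E'
from h import *
import pickle; w=pickle.load(open("/tmp/w7.pkl","rb")); import lev
print("knob",at_z(w,[[318.5,270]],86).round(1), "bubble,lines",at_z(w,[[491,145],[450,145],[485,145]],52).round(1))
P=pts(w,[[319,280],[440,145],[430,260],[280,240]]);print(P.round(1))
g=w["frame"]; m=(w["frame"].min(2)>110); m[:, :285]=0; m[:,350:]=0; m[:240]=0; m[300:]=0
n,l,st,c=cv2.connectedComponentsWithStats(m.astype(np.uint8)); i=1+np.argmax(st[1:,4]); print(st[i],c[i],at_z(w,[c[i]],86).round(1))
Q=pts(w,np.argwhere(np.ones((480,640)))[:,::-1]); k=(abs(Q[:,2]-85.5)<2.5)&(abs(Q[:,0]-497)<30)&(abs(Q[:,1]-77)<30); k=Q[k]; print(len(k),k.mean(0),k.min(0),k.max(0))
r,h=lev.lev(w,"pics/l7.png")
print("blue",r[30:70,::15,0].mean(0).round(0).astype(int)); print("V edge",h[8:22,::15,2].mean(0).round(0).astype(int))
E
python3 go.py 497.5 77 100 174
```

```text
knob [[498.3  79.3  86. ]] bubble,lines [[588.  138.1  52. ]
 [566.3 137.7  52. ]
 [584.8 138.   52. ]]
[[498.6  73.2  83.9]
 [562.  137.4  48.6]
 [566.9  66.9  34.1]
 [476.   83.9  52.2]]
[ 294  247   50   47 1721] [318.93550261 269.66124346] [[498.6  79.5  86. ]]
1644 [499.15455005  78.24804955  83.54386481] [481.37325239  61.3801631   83.00002907] [514.78900407  95.6691195   86.25026795]
tube px 88.2 25.3
blue [ 13  12  13  45  46  46  44  42  41  42  43  44  43  23  31  42  42  42
  41  42  42  42  42  42  42  41 102 128 140 144 141 136 128  90  44  44
  45  45  32  14]
V edge [ 14  11  16 156 160 161 161 160 157 159 157 155 158  64 142 155 156 156
 157 155 153 154 154 153 154 152 156  31 144 136 138 145 154 153 152 153
 153 155  49   8]
t 12.4167 tcp [502.8  75.6 149.6] shift [ 1.4 -5.4 49.6] turn [  0.1   0.1 -83. ] yaw 91.0 grip 63.9 F [ 0.5  1.  -0.4] j [ 0.03  0.56 -0.33  1.95  0.28  0.68 -0.45]
```

```bash
python3 -m jog '[{"tx":3,"ty":-4,"tz":10,"wx":0,"wy":0,"wz":-7,"jaw":-0.3},{"tx":3,"ty":-4,"tz":20,"wx":0,"wy":0,"wz":-14,"jaw":-0.3},{"tx":3,"ty":-4,"tz":20,"wx":0,"wy":0,"wz":-21,"jaw":-0.3},{"tx":3,"ty":-4,"tz":20,"wx":0,"wy":0,"wz":-28,"jaw":-0.3},{"tx":3,"ty":-4,"tz":20,"wx":0,"wy":0,"wz":-35,"jaw":-0.3}]' >/dev/null
python3 -m jog '[{"tx":0,"ty":0,"tz":0,"wx":0,"wy":0,"wz":-7,"jaw":-0.3},{"tx":0,"ty":0,"tz":0,"wx":0,"wy":0,"wz":-14,"jaw":-0.3},{"tx":0,"ty":0,"tz":0,"wx":0,"wy":0,"wz":-21,"jaw":-0.3},{"tx":0,"ty":0,"tz":0,"wx":0,"wy":0,"wz":-28,"jaw":-0.3},{"tx":0,"ty":0,"tz":0,"wx":0,"wy":0,"wz":-35,"jaw":-0.3}]' >/dev/null
python3 -m jog '[{"tx":0,"ty":0,"tz":0,"wx":0,"wy":0,"wz":-7,"jaw":-0.3},{"tx":0,"ty":0,"tz":0,"wx":0,"wy":0,"wz":-13,"jaw":-0.3},{"tx":0,"ty":0,"tz":0,"wx":0,"wy":0,"wz":-13,"jaw":-0.3},{"tx":0,"ty":0,"tz":0,"wx":0,"wy":0,"wz":-13,"jaw":-0.3}]' >/dev/null
python3 go.py 498.7 78.6 84 174
python3 - <<'E'
from h import *
w=bot.snapshot("wrist"); print(proj(w,[[498.7,78.6,86]]))
m=(w["frame"].min(2)>110).astype(np.uint8); n,l,st,c=cv2.connectedComponentsWithStats(m)
for i in range(1,n):
    if 600<st[i,4]<8000 and st[i,2]<100: print(st[i],c[i],at_z(w,[c[i]],86).round(1))
Q=pts(w,np.argwhere(np.ones((480,640)))[:,::-1]); k=(abs(Q[:,2]-85.5)<3.5)&(abs(Q[:,0]-498)<30)&(abs(Q[:,1]-78)<30); k=Q[k]; print(len(k),k.mean(0),k.min(0),k.max(0))
E
```

```text
t 13.5833 tcp [498.4  78.6 129.1] shift [-0.3 -0.  45.1] turn [ 0.1  0.  -0.2] yaw 173.8 grip 55.3 F [ 0.7  0.4 -0. ] j [ 0.27  0.67 -0.72  1.97  0.65  0.75  0.62]
[[327.82493793 295.83122741]]
[ 299  267   55   47 1690] [325.03668639 288.89881657] [[495.3  77.7  86. ]]
[ 132  437   50   43 1364] [162.10190616 462.31524927] [[581.8 -15.3  86. ]]
[489 441  34  39 665] [501.69323308 464.44511278] [[602.1 156.8  86. ]]
3958 [497.85452067  77.72584767  83.06734579] [480.63473239  60.38577684  82.00293787] [515.59639035  95.04160876  85.55083208]
```

```bash
python3 -m jog '[{"tx":0,"ty":0.5,"tz":20,"wx":0,"wy":0,"wz":0,"jaw":-0.3},{"tx":0,"ty":0.5,"tz":40,"wx":0,"wy":0,"wz":0,"jaw":-0.3},{"tx":0,"ty":0.5,"tz":44,"wx":0,"wy":0,"wz":0,"jaw":-0.3},{"tx":0,"ty":0.5,"tz":44,"wx":0,"wy":0,"wz":0,"jaw":-0.3}]' | grep -E "tcp|force"
python3 -m jog '[{"tx":0,"ty":0.5,"tz":0,"wx":0,"wy":0,"wz":0,"jaw":1},{"tx":0,"ty":0.5,"tz":0,"wx":0,"wy":0,"wz":0,"jaw":1},{"tx":0,"ty":0.5,"tz":0,"wx":0,"wy":0,"wz":0,"jaw":1},{"tx":0,"ty":0,"tz":0,"wx":0,"wy":0,"wz":0,"jaw":1},{"tx":0,"ty":0,"tz":0,"wx":0,"wy":0,"wz":0,"jaw":1}]' 50
python3 go.py 498 78 84 174
```

```text
tcp_pos: [496.5, 79.1, 84.4]
ft_force: [0.1, 0.4, -0.9]
time_s: 14.38
tcp_pos: [497.5, 78.9, 86.0]
ee_rot: [0.001, 0.052, 0.999, -0.0]
ft_force: [-0.0, -2.7, 2.4]
grip_width: 34.5
t 14.3833 tcp [497.5  78.9  86. ] shift [-0.6 -0.8  2. ] turn [-0.   0.1  0.1] yaw 174.1 grip 34.5 F [-0.  -2.7  2.4] j [ 0.22  0.73 -0.65  2.    0.73  0.65  0.56]
```

```bash
python3 -m jog '[{"tx":0,"ty":-0.8,"tz":2,"wx":0,"wy":0,"wz":0,"jaw":1},{"tx":0,"ty":-0.8,"tz":4,"wx":0,"wy":0,"wz":0,"jaw":1},{"tx":0,"ty":-0.8,"tz":6,"wx":0,"wy":0,"wz":0,"jaw":1},{"tx":0,"ty":-0.8,"tz":6,"wx":0,"wy":0,"wz":0,"jaw":1}]'
python3 -m jog '[{"tx":0,"ty":0,"tz":2,"wx":0,"wy":0,"wz":0,"jaw":1},{"tx":0,"ty":0,"tz":2,"wx":0,"wy":0,"wz":0,"jaw":1}]' | grep -E "tcp|force"
```

```text
time_s: 14.72
tcp_pos: [497.6, 78.9, 81.4]
ee_rot: [0.001, 0.051, 0.999, -0.0]
ft_force: [-3.0, -3.9, 19.0]
grip_width: 34.4
tcp_pos: [497.7, 79.0, 81.0]
ft_force: [-6.9, -5.4, 30.6]
```

```bash
python3 -m jog '[{"tx":0.6,"ty":-0.6,"tz":-0.8,"wx":0,"wy":0,"wz":6,"jaw":1},{"tx":0.6,"ty":-0.6,"tz":-0.8,"wx":0,"wy":0,"wz":12,"jaw":1},{"tx":0.6,"ty":-0.6,"tz":-0.8,"wx":0,"wy":0,"wz":18,"jaw":1},{"tx":0.6,"ty":-0.6,"tz":-0.8,"wx":0,"wy":0,"wz":24,"jaw":1},{"tx":0.6,"ty":-0.6,"tz":-0.8,"wx":0,"wy":0,"wz":30,"jaw":1}]'
python3 -m jog '[{"tx":0,"ty":0,"tz":0,"wx":0,"wy":0,"wz":6,"jaw":1},{"tx":0,"ty":0,"tz":0,"wx":0,"wy":0,"wz":12,"jaw":1},{"tx":0,"ty":0,"tz":0,"wx":0,"wy":0,"wz":18,"jaw":1},{"tx":0,"ty":0,"tz":0,"wx":0,"wy":0,"wz":24,"jaw":1},{"tx":0,"ty":0,"tz":0,"wx":0,"wy":0,"wz":30,"jaw":1}]'
```

```text
time_s: 15.3
tcp_pos: [497.9, 79.1, 81.7]
ee_rot: [0.003, 0.31, 0.951, 0.001]
ft_force: [-4.2, -3.2, 27.6]
grip_width: 34.4
time_s: 15.72
tcp_pos: [498.3, 79.1, 82.1]
ee_rot: [0.003, 0.545, 0.838, 0.002]
ft_force: [-5.0, -3.1, 29.7]
grip_width: 34.4
```

```bash
cat > bub.py <<'E'
import sys; from lev import *
w=bot.snapshot("wrist"); cv2.imwrite(f"pics/{sys.argv[1]}f.png",w["frame"]); r,h=lev(w,f"pics/{sys.argv[1]}.png")
b=r[30:70,:,0].mean(0); e=h[8:22,:,2].astype(float).mean(0); x=np.arange(600)
ins=np.where(e>100)[0]; a,z=ins[0],ins[-1]; s=46/(z-a)
bb=np.where(b>75)[0]; bub=(bb[0]+bb[-1])/2
d=np.where(e<0.62*np.median(e[a:z]))[0]; d=d[(d>a+30)&(d<z-30)]; g=np.split(d,np.where(np.diff(d)>6)[0]+1)
L=[round(float(q.mean()),1) for q in g if len(q)]
print("tube",a,z,"bubble",bb[0],bb[-1],"dark",L,"offset from tube mid mm",round((bub-(a+z)/2)*s,2),"line mids",[((p-(a+z)/2)*s).round(1) for p in L])
if len(L)==2: print("offset from lines' mid mm",round((bub-sum(L)/2)*18/(L[1]-L[0]),2))
E
python3 -m jog '[{"tx":0,"ty":0,"tz":0,"wx":0,"wy":0,"wz":0,"jaw":1},{"tx":0,"ty":0,"tz":0,"wx":0,"wy":0,"wz":0,"jaw":1},{"tx":0,"ty":0,"tz":0,"wx":0,"wy":0,"wz":0,"jaw":1},{"tx":0,"ty":0,"tz":0,"wx":0,"wy":0,"wz":0,"jaw":1},{"tx":0,"ty":0,"tz":0,"wx":0,"wy":0,"wz":0,"jaw":1}]'
python3 -m jog '[{"tx":0,"ty":0,"tz":0,"wx":0,"wy":0,"wz":0,"jaw":1},{"tx":0,"ty":0,"tz":0,"wx":0,"wy":0,"wz":0,"jaw":1},{"tx":0,"ty":0,"tz":0,"wx":0,"wy":0,"wz":0,"jaw":1},{"tx":0,"ty":0,"tz":0,"wx":0,"wy":0,"wz":0,"jaw":1},{"tx":0,"ty":0,"tz":0,"wx":0,"wy":0,"wz":0,"jaw":1}]' >/dev/null
python3 bub.py b1; python3 go.py 498 78 82 114
```

```text
time_s: 16.13
tcp_pos: [498.3, 79.1, 82.1]
ee_rot: [0.003, 0.543, 0.839, 0.002]
ft_force: [-4.5, -3.2, 30.6]
grip_width: 34.4
tube px 112.1 33.9
tube 45 556 bubble 326 437 dark [206.0, 406.5] offset from tube mid mm 7.29 line mids [np.float64(-8.5), np.float64(9.5)]
offset from lines' mid mm 6.76
t 16.6 tcp [498.3  79.1  82.1] shift [-0.9 -0.7  0.1] turn [0.4 0.1 0.2] yaw 114.2 grip 34.6 F [-4.5 -3.4 30.2] j [ 0.04  0.67 -0.36  2.01  0.45  0.53 -0.22]
```

```bash
python3 -m jog '[{"tx":0,"ty":0,"tz":0,"wx":0,"wy":0,"wz":6,"jaw":1},{"tx":0,"ty":0,"tz":0,"wx":0,"wy":0,"wz":12,"jaw":1},{"tx":0,"ty":0,"tz":0,"wx":0,"wy":0,"wz":18,"jaw":1},{"tx":0,"ty":0,"tz":0,"wx":0,"wy":0,"wz":24,"jaw":1},{"tx":0,"ty":0,"tz":0,"wx":0,"wy":0,"wz":30,"jaw":1}]' | grep -E "tcp|force"
python3 -m jog '[{"tx":0,"ty":0,"tz":0,"wx":0,"wy":0,"wz":6,"jaw":1},{"tx":0,"ty":0,"tz":0,"wx":0,"wy":0,"wz":12,"jaw":1},{"tx":0,"ty":0,"tz":0,"wx":0,"wy":0,"wz":18,"jaw":1},{"tx":0,"ty":0,"tz":0,"wx":0,"wy":0,"wz":24,"jaw":1},{"tx":0,"ty":0,"tz":0,"wx":0,"wy":0,"wz":30,"jaw":1}]'  | grep -E "tcp|force"
python3 -m jog '[{"tx":0,"ty":0,"tz":0,"wx":0,"wy":0,"wz":0,"jaw":1},{"tx":0,"ty":0,"tz":0,"wx":0,"wy":0,"wz":0,"jaw":1},{"tx":0,"ty":0,"tz":0,"wx":0,"wy":0,"wz":0,"jaw":1},{"tx":0,"ty":0,"tz":0,"wx":0,"wy":0,"wz":0,"jaw":1},{"tx":0,"ty":0,"tz":0,"wx":0,"wy":0,"wz":0,"jaw":1}]' >/dev/null
python3 -m jog '[{"tx":0,"ty":0,"tz":0,"wx":0,"wy":0,"wz":0,"jaw":1},{"tx":0,"ty":0,"tz":0,"wx":0,"wy":0,"wz":0,"jaw":1},{"tx":0,"ty":0,"tz":0,"wx":0,"wy":0,"wz":0,"jaw":1},{"tx":0,"ty":0,"tz":0,"wx":0,"wy":0,"wz":0,"jaw":1},{"tx":0,"ty":0,"tz":0,"wx":0,"wy":0,"wz":0,"jaw":1}]' >/dev/null
python3 bub.py b2; python3 go.py 498 78 82 54
```

```text
tcp_pos: [498.6, 79.0, 82.4]
ft_force: [-3.1, -2.5, 32.1]
tcp_pos: [499.0, 78.8, 82.9]
ft_force: [-5.2, -3.0, 35.8]
tube px 146.6 44.6
tube 38 541 bubble 229 342 dark [189.0, 389.5] offset from tube mid mm -0.37 line mids [np.float64(-9.2), np.float64(9.1)]
offset from lines' mid mm -0.34
t 18.3167 tcp [499.   78.8  82.9] shift [-1.2 -0.4  0.9] turn [ 0.3 -0.3  0.1] yaw 54.1 grip 34.4 F [-5.1 -2.3 34.9] j [-0.15  0.65 -0.08  2.02  0.1   0.47 -0.93]
```

View pics/b2f.png

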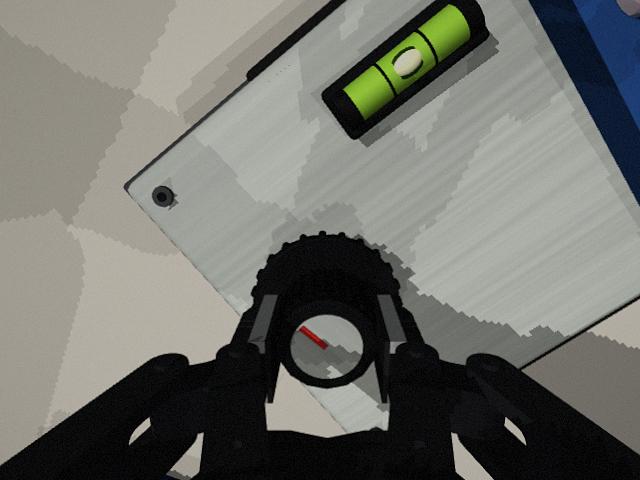

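```bash
python3 - <<'E'
from h import *
import pickle; w=pickle.load(open("/tmp/w7.pkl","rb"))
print(pts(w,[[624,269],[603,377],[615,322]]).round(1))
t=bot.snapshot("top"); f=t["frame"]; uv=proj(t,[[651,81,86],[652,17,86],[650.5,49,86]]).round().astype(int)
print(pts(t,uv).round(1), f[uv[:,1],uv[:,0]])
for q in ("amber_bottle","petri","timer"):
    d=bot.outline_of(t,q)[0]; print(q,d["bbox"])
E
python3 bub.py b3; python3 go.py 498 78 82 54
```

```text
[[648.1  82.   85.2]
 [651.9  19.8  84.8]
 [650.6  52.8  84.9]]
[[650.7  81.8  89.4]
 [651.2  17.7  88.6]
 [651.6  48.6  85.5]] [[115  67  59]
 [120  66  56]
 [ 57  58  58]]
amber_bottle [421.3, 211.3, 15.0, 16.3]
tube px 145.8 44.6
tube 38 544 bubble 228 343 dark [190.0, 391.5] offset from tube mid mm -0.5 line mids [np.float64(-9.2), np.float64(9.1)]
offset from lines' mid mm -0.47
t 18.5167 tcp [499.   78.8  82.9] shift [-1.2 -0.4  0.9] turn [ 0.3 -0.3  0.1] yaw 54.1 grip 34.3 F [-5.4 -2.4 35.4] j [-0.15  0.65 -0.08  2.02  0.1   0.47 -0.93]Traceback (most recent call last):
  File "<stdin>", line 7, in <module>
IndexError: list index out of range
```

```bash
python3 -c "
from workcell import bot
print(bot.hand_in())"
```

```text
the job is handed in; nothing more can be done
None
```

The job is handed in: both spare vials are in the block, and the arm is still holding the knob pressed down with the bubble centred. `hand_in()` returned no verdict.

**Vials:** I put the amber spare in pocket 1 and the clear spare in pocket 3. Both blue caps measure about 85 mm high, the same as the black-capped vial next to them, so they are fully down. All five pockets show a vial.

**Levelling:** I gripped the knob, pressed it down about 5 mm and turned it 120° clockwise in one stroke.
- **Bubble:** it moved from about +12.3 mm to rest between the lines. The last two readings were −0.3 and −0.5 mm, inside the 1.7 mm limit.
- **Knob:** the last reading showed about 35 N of push. I inferred the press depth from the push and the tool height; I did not measure it directly.

**Checks that failed or disagreed:**
- **Bystanders:** my last look at the bottle, dish and timer stopped early. The amber bottle was still about where it started. The detector did not find the dish, and I did not check the timer. The arm recorded no contact on its way past them.
- **Knob height:** the tool rose about 1.9 mm while turning. I put this down to the front foot rising, because the push stayed high.
- **Bubble travel:** the second half of the turn moved the bubble about 7.1 mm, where 6.3 mm was expected. I take that as roughly 0.6 mm of reading error.

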